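# Free the spin dryer's cover and hold it open

### The arm

A 6-joint arm with a two-finger parallel gripper is mounted at the origin on the work surface. World frame = base frame: x ahead of the robot, y to its left, z up, the work surface at z = 0. Lengths are in m, angles in rad, forces in N, time in s.
With the tool pointing down it reaches from about 0.3 to 0.775 m from the base axis. Payload 14.6 kg.
Tool frame: the origin (TCP) lies midway between the tips of the shut fingers; the grasp point (between the pads) lies 19 mm behind it; z points along the fingers, y is the line along which they close (so a half turn about z gives the same grasp; the last joint's range is limited). The gripper opens to 94 mm and grips with 3 to 60 N. Pads are 16 mm wide; open, the fingers measure 119 mm over their backs; the gripper's body (75 mm by 177 mm) begins 78 mm behind the grasp point.
Start: joints at [1.059, 0.3, 1.521, -0, 1.321, -0.067], TCP at [0.237, 0.496, 0.205] pointing down, gripper open.
Joint ranges: [-3.03, 3.03], [-0.79, 2.21], [0.23, 2.52], [-1.04, 4.18], [0, 3.07], [-2.55, 2.55]. Speed limits (rad/s): [2.22, 2.22, 2.57, 3.14, 3.14, 3.14].

### API

Orientations are given as a unit quaternion [x, y, z, w].
In Python, from bench import robot, ik, monitor, eyes, order gives the robot as it stands. Calls block until the motion is done:
- robot.movep(position, orientation): joint-space move of the TCP to a pose.
- robot.movel(position, v=0.15, rotation=None): straight line of the TCP; rotation=None keeps the orientation; v is the mean speed in m/s.
- robot.set_joints(angles): joint-space move.
- robot.ungrasp() and robot.grab(squeeze=None): open the fingers fully, or close them until they stop; squeeze is the grip in N (None keeps the last).
- robot.wait(seconds).
- ik(position, orientation): joint angles nearest the present ones, or None.
- monitor.sense(): the state.
- eyes.grab_frame(name): name is "side" or "top"; returns a dict with "img" (420x560x3 uint8, red, green, blue), "range_z" (420x560 float32, m along the optical axis (not along the pixel's ray), 0 where there is no reading), "vfov" (degrees; the focal length in pixels is half the picture's height over the tangent of half this angle, whatever the lens; pixels are square), "cx", "cy" (the principal point, pixels), "position" and "attitude" of the camera in the world. Camera axes: x right, y up, looking along -z (the intrinsics and any distortion apply to the point x, -y, -z); pixel columns grow to the right and rows downward; lengths in m; the calibration is good to about 2 mm. A picture is of the moment at which its call begins.
A pose or a line that the arm cannot do raises robot.MotionError and nothing moves.
- order.finish_job(): hands the job in; it is judged then, once.
The state is a dict: "time": time; "joint_positions": joint angles; "qd": joint speeds; "tau": joint torques, N m; "tcp_pos": TCP position; "eef_rot": TCP orientation; "force": force on the tool from outside, world axes, zero at the start; "moment": the same for the moment, N m; "finger_gap": finger opening in m; "grip_force": force on a finger pad.
Only numpy, scipy, OpenCV 4.12 (cv2) and the standard library are available. Lean on these libraries where they do the work, as an engineer would, in place of code of your own. Each camera call takes 0.05 s, during which the arm holds its last target. There are 200 camera calls.

### The job

On the bench stands a small spin dryer with washed brass sleeves inside, whose cover may or may not be caught by a hidden latch: try the cover first with a light upward tug on its ball knob, without forcing it. Only if it is caught, press the release pedal at the front down to its stop and let it come up again. Lift the cover by its knob to about 60 degrees and finish holding it there by the knob, because it falls shut when let go; leave the things standing around the dryer where they are.

Things in the scene. Friction and masses are not known exactly. Their poses are not given: they have to be found in the camera images.
- spinner: bench spin dryer, fixed: grey housing 270 mm deep (x), 300 wide (y), 115 high; origin at the centre of its underside on the table, x from its front (pedal side, to the robot) to its rear (hinge side), y to its left, z up. A control column 52 mm wide runs along its left edge, 14 mm higher, of no use here. Cover, knob and pedal are centred on y = -30 mm of this frame
- cover_knob (a point): centre of the black ball knob, 32 mm diameter, on a thin stem near the cover's front edge; cover down, it is 85 mm in front of the housing's centre, 157 mm above the table, 26 mm above the cover's upper face. Pinched from above with the fingers closing along the housing's y, it turns between the pads as the cover swings. A free cover needs 2 to 3 N of lift here
- cover_hinge (a point): point on the cover's hinge line, on raised knuckles at its rear edge, 150 mm above the table and 120 mm behind the housing's centre; the hinge line runs along the housing's y. With the cover down the knob's centre is 205 mm in front of it and 7 mm above it, so lifting follows an arc of 205 mm radius; the hinge has no play, so a hand that leaves this arc feels it push sideways
- cover (a joint): angle of the aluminium cover (250 x 236 x 13 mm), rad: 0 down, growing as its front edge rises, 1.25 at its stop; it falls shut from anywhere unless held. If the hidden catch inside the front has hold of it, the knob rises only about 4 mm (0.02 rad) and then stops hard; if not, it just lifts. Whether it is caught cannot be seen. Once freed by the pedal it stays free
- pedal (a joint): angle of the release pedal, rad: 0 up, 0.25 at its stop; a spring brings it back up. It frees the catch only in the later part of its travel, so it must go to its stop. About 3 N at the pad starts it moving, 8 N holds it at the stop
- pedal_pad (a point): middle of the pedal's upper face: a steel plate with ribbed rubber tread, 90 mm wide (housing's y), 68 mm long, level when up, sticking out 70 mm from the housing's front, its face 81 mm above the table. It is hinged 72 mm behind this point, so this point goes down 18 mm to the stop. The housing's front face is 42 mm behind this point
- sleeve_a: bystander: loose brass sleeve standing to the left of the pedal, 20 mm diameter, 38 mm high; origin at the centre of its underside
- sleeve_b: bystander: loose brass sleeve standing to the right of the pedal, 20 mm diameter, 38 mm high; origin at the centre of its underside
- cup: bystander: steel cup in front of the housing's left corner, 46 mm diameter, 52 mm high; origin at the centre of its underside
- jar: bystander: white jar to the left of the housing, 56 mm diameter, 70 mm high; origin at the centre of its underside
- basket: bystander: dark spare basket to the left of the housing, 104 mm diameter, 70 mm high; origin at the centre of its underside
- driver: bystander: screwdriver lying in front of the housing, right of the pedal, 180 mm long; origin below the middle of its length
- block: bystander: black block with rows of brass sleeves to the right of the housing, 110 x 130 mm, 52 mm high; origin at the centre of its underside

How it is judged:
On the way, in this order (a step that is already met when the one before it is completed fails the run):
1. the cover is tried: the fingers on the knob lift it by at least 2 mm (0.010 rad) while the pedal is up and the latch is still as it was found (value of joint cover above 0.01 rad and contact force between the fingers and cover_c1 above 0.8 N and value of joint pedal below 0.06 rad and distance of catch_c0 from where it was at the start of the episode below 0.016 m), for 0.1 s.
2. the cover is raised past 0.5 rad with the fingers on the knob (value of joint cover above 0.5 rad and contact force between the fingers and cover_c1 above 0.8 N), for 0.1 s.
At the end, for the whole second after the job is handed in: The cover stands still open by at least 0.87 rad (50 degrees), held by the fingers on the knob (at least 0.8 N), the pedal is up again (below 0.05 rad), and every bystander is within 30 mm of where it was (value of joint cover above 0.87 rad and velocity of joint cover between -0.1 and 0.1 rad/s and contact force between the fingers and cover_c1 above 0.8 N and value of joint pedal below 0.05 rad and distance of each of sleeve_a, sleeve_b, cup, jar, basket, driver, block from where it was at the start of the episode below 0.03 m); the arm keeps its last pose, push and grip.
It fails at once if the caught cover is forced: its striker pulls on the catch with more than 50 N (contact force between cover_c2 and catch_c0 above 50 N).
It fails at once if the pedal is pressed although the cover was not caught (value of joint pedal above 0.12 rad and distance of catch_c0 from where it was at the start of the episode below 0.012 m and x of catch_c0 in the frame of spinner below -0.113 m).
It fails at once if a bystander is pushed more than 30 mm (distance of any of sleeve_a, sleeve_b, cup, jar, basket, driver, block from where it was at the start of the episode above 0.03 m).
It also fails if it takes over 56 s, if anything falls off the work surface, if the arm or the gripper's body presses on something with over 40 N, if the wrist force passes 120 N, or if a joint passes its speed limit or range.

## Working session

There is one attempt and no reset: what is moved stays moved. The work goes in short steps, each a Python script; the robot and the scene stay as the last script left them, time stands still between calls to the robot, and variables do not carry over. Pictures are saved under pics/ and viewed, at most 10 in all, crops included, and the job is handed in when it is done.

```bash
ls; mkdir -p pics
python3 - <<'E'
from bench import eyes,monitor
import cv2,numpy as np
for n in("side","top"):
    f=eyes.grab_frame(n); cv2.imwrite(f"pics/{n}0.png",f["img"][:,:,::-1]); np.savez(f"{n}.npz",**f)
    print(n,{k:v for k,v in f.items() if k not in("img","range_z")},(f["range_z"]>0).mean())
print(monitor.sense())
E
```

```text
pics
side {'vfov': 49.62336991462452, 'cx': 280.6615642106908, 'cy': 205.30024025367268, 'position': array([ 0.14050461, -0.34990655,  0.86229794]), 'attitude': array([ 0.30897485, -0.12211445, -0.36872733,  0.86813752])} 0.995922619047619
top {'vfov': 50.37902062892764, 'cx': 282.09130317325497, 'cy': 202.2756359506003, 'position': array([0.48731   , 0.10916233, 1.04531068]), 'attitude': array([ 0.02199277, -0.03196505, -0.70156503,  0.71154835])} 0.995812074829932
{'time': 0.1, 'joint_positions': array([ 1.05939325e+00,  3.00361564e-01,  1.52149460e+00,  1.27260296e-05,
        1.32066591e+00, -6.65887647e-02]), 'qd': array([-0.00138557, -0.00077513,  0.00040271, -0.00085156,  0.00122919,
       -0.00210563]), 'tau': array([ 2.97121196e-04, -5.32638538e+01, -3.53286195e+01,  7.09156855e-02,
        2.34658818e-02,  6.22744523e-06]), 'tcp_pos': array([0.23654795, 0.49629422, 0.20498299]), 'eef_rot': array([ 2.20579641e-01,  9.75368856e-01, -4.43683122e-04, -1.38346652e-04]), 'force': array([ 0.53056055, -0.21227692, -0.0939233 ]), 'moment': array([-0.0280038 , -0.00443485,  0.04743592]), 'grip_force': 0.0, 'finger_gap': 0.09408156654451343}
```

View pics/top0.png

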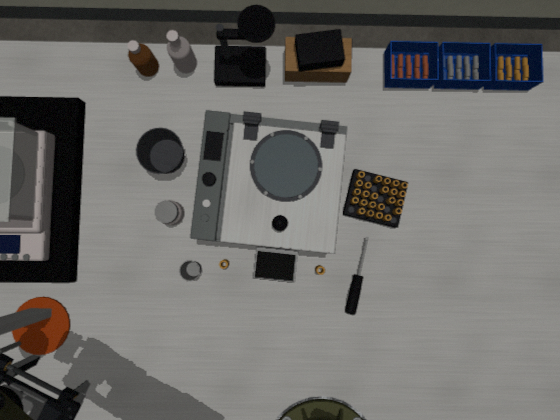

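View pics/side0.png

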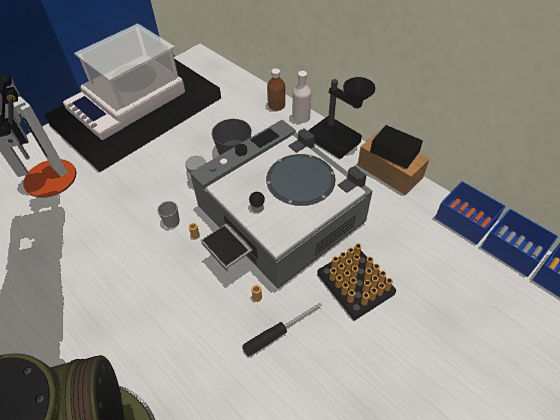

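The top view shows the knob at (280,223), the pedal at (275,265), the sleeves at (224,264) and (320,270), and the hinge knuckles at (252,120) and (329,128). In the side view the knob is at (257,200) and the pedal at (226,247). The housing is turned by a few degrees.

```bash
cat > h.py <<'E'
import numpy as np
from scipy.spatial.transform import Rotation as R
def cloud(f):
    h,w=f["range_z"].shape; F=h/2/np.tan(np.radians(float(f["vfov"]))/2)
    u,v=np.meshgrid(np.arange(w),np.arange(h)); d=f["range_z"]
    P=np.stack([(u-f["cx"])/F*d,-(v-f["cy"])/F*d,-d],-1)
    return P@R.from_quat(f["attitude"]).as_matrix().T+f["position"]
E
python3 - <<'E'
from h import *; import cv2
def rect(m,P):
    n,l,s,_=cv2.connectedComponentsWithStats(m.astype(np.uint8)); k=1+np.argmax(s[1:,4]); q=P[l==k]
    return q,cv2.minAreaRect((q[:,:2]*1000).astype(np.float32))
for n in("top","side"):
    f=dict(np.load(n+".npz")); P=cloud(f); z=P[...,2]; near=(abs(P[...,0]-.55)<.35)&(abs(P[...,1]-.1)<.25)
    print(n,"table z",np.median(z[(z<.03)&near]))
    q,r=rect(near&(abs(z-.131)<.006),P); print("cover",len(q),r,np.median(q[:,2]))
    q,r=rect(near&(abs(z-.081)<.006)&(f["img"].max(-1)<80),P); print("pedal",len(q),r,np.median(q[:,2]),q.mean(0))
    u,v=(280,223) if n=="top" else (257,200)
    m=np.zeros(z.shape,bool); m[v-14:v+15,u-14:u+15]=1
    q=P[m&(z>.145)&(f["img"].max(-1)<90)]; 
    A=np.c_[2*q,np.ones(len(q))]; s=np.linalg.lstsq(A,(q**2).sum(1),rcond=None)[0]
    print("knob",len(q),q.mean(0),q.max(0),q.min(0),"sphere",s[:3],np.sqrt(s[3]+s[:3]@s[:3]))
    # silhouette ray on plane z=.157
    mm=m&(f["img"].max(-1)<60); v_,u_=np.nonzero(mm); c=np.array([u_.mean(),v_.mean()])
    F=210/np.tan(np.radians(float(f["vfov"]))/2); d=R.from_quat(f["attitude"]).apply([(c[0]-f["cx"])/F,-(c[1]-f["cy"])/F,-1]); o=f["position"]
    print("ray",c,mm.sum(),o+d*(.157-o[2])/d[2])
    # knuckles
    q=P[near&(z>.135)&(z<.18)&(P[...,0]>.6)&(f["img"].max(-1)<90)]; print("knuck",len(q))
    if n=="top":
        for a,b in((252,120),(329,128)): print(P[b-3:b+4,a-3:a+4].reshape(-1,3).mean(0))
E
```

```text
top table z 0.0005086947991677082
cover 13260 ((590.3903198242188, 93.76364135742188), (236.3209228515625, 253.01239013671875), 84.71182250976562) 0.1319842195057932
pedal 1006 ((424.60107421875, 109.90007019042969), (81.97261047363281, 57.220767974853516), 84.79466247558594) 0.08194061895196786 [0.42459304 0.11019755 0.08192687]
knob 194 [0.51387197 0.10155624 0.17293391] [0.52976232 0.1166123  1.04531068] [0.48731    0.08689563 0.15493139] sphere [0.512273   0.15060279 0.60494531] 0.439459091829867
ray [279.25531915 222.79787234] 188 [0.51433114 0.10217014 0.157     ]
knuck 1731
[0.72189025 0.160331   0.15464945]
[0.70802557 0.00392897 0.15494107]
side table z -0.0003188364755076778
cover 9914 ((599.1669921875, 93.45175170898438), (238.51016235351562, 268.9884033203125), 84.94978332519531) 0.13115403235321277
pedal 903 ((428.04541015625, 109.29763793945312), (83.32086944580078, 58.12617492675781), 84.57034301757812) 0.0810607528932813 [0.42655336 0.10761198 0.0810347 ]
knob 189 [0.51013701 0.09361489 0.16869879] [0.52890584 0.11294902 0.86229794] [ 0.14050461 -0.34990655  0.15046211] sphere [ 0.3272845  -0.11948127  0.5169254 ] 0.4522957930616156
ray [256.42777778 199.10555556] 180 [0.5164241  0.10076048 0.157     ]
knuck 806
```

```bash
cat >> h.py <<'E'
from bench import robot,ik,monitor,eyes
yaw=np.radians(-5.2)
xh=np.array([np.cos(yaw),np.sin(yaw),0]); yh=np.array([-xh[1],xh[0],0]); Z=np.array([0,0,1.])
K=np.array([.5152,.1015,.157]); PAD=np.array([.4240,.1098,.081]); H=K+.205*xh-.007*Z
def quat(s): return R.from_matrix(np.c_[np.cross(s*yh,-Z),s*yh,-Z]).as_quat()
def arc(a):  # knob centre at cover angle a
    r=np.hypot(.205,.007); b=a+np.arctan2(.007,.205)
    return H-r*np.cos(b)*xh+r*np.sin(b)*Z
def st(t=""):
    s=monitor.sense(); print(t,"t%.1f"%s["time"],s["tcp_pos"].round(4),"F",s["force"].round(1),"gap%.4f grip%.1f"%(s["finger_gap"],s["grip_force"])); return s
E
python3 - <<'E'
from h import *
s=monitor.sense()
for g in(1,-1): print(g,ik(K+.1*Z,quat(g)))
q0=s["joint_positions"]
g=min((1,-1),key=lambda g:np.abs(ik(K+.1*Z,quat(g))-q0).max() if ik(K+.1*Z,quat(g)) is not None else 9)
print(g,[ik(arc(a)-.017*Z,quat(g)) is not None for a in(0,.3,.6,.9,1.05,1.1)], ik(PAD,quat(g)))
robot.movel(s["tcp_pos"]+.1*Z); 
robot.movep(K+.1*Z,quat(g)); st()
robot.movel(K-.017*Z,v=.08); st("down")
f=eyes.grab_frame("side"); import cv2; cv2.imwrite("pics/s1.png",cv2.resize(f["img"][100:300,160:400,::-1],None,fx=3,fy=3))
E
```

```text
1 [ 1.24762596e-01  2.08430042e-01  1.51527713e+00 -4.44089210e-16
  1.41788548e+00 -1.35527661e+00]
-1 [ 1.24762596e-01  2.08430042e-01  1.51527713e+00 -4.44089210e-16
  1.41788548e+00  1.78631604e+00]
1 [True, True, True, True, True, True] [ 1.69733976e-01  2.10301509e-01  1.95468999e+00 -4.44089210e-16
  9.76601155e-01 -1.31030523e+00]
 t2.7 [0.5151 0.1022 0.257 ] F [ 0.4 -0.1 -0.1] gap0.0940 grip0.0
down t4.3 [0.5154 0.1015 0.1404] F [-0.1  0.4 -0.5] gap0.0940 grip0.0
```

View pics/s1.png

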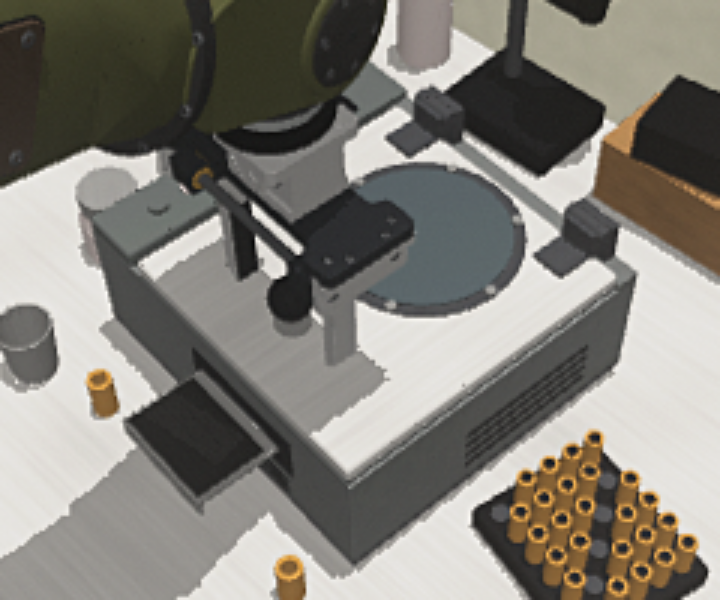

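The fingers straddle the knob: it sits at crop (290,297), between the pads at (243,245) and (340,330). Next I grip it and tug gently.

Run:
```python
from h import *
robot.grab(squeeze=20); s0=st("grab"); p=s0["tcp_pos"]; c=K-.017*Z
for d in(.0007,.0014,.002,.0026,.0032,.0038,.0044,.005,.006,.007):
    robot.movel(c+d*Z,v=.01); robot.wait(.1); s=st("%.4f"%d)
    if abs(s["force"]-s0["force"])[2]>9: print("CAUGHT?"); break
```

```text
grab t5.3 [0.5152 0.1018 0.14  ] F [ 0.5  4.6 -0.7] gap0.0308 grip20.0
0.0007 t5.7 [0.5152 0.1018 0.1406] F [ 1.1  4.5 -2.7] gap0.0310 grip20.0
0.0014 t6.0 [0.5153 0.1018 0.1413] F [ 1.8  4.8 -2.3] gap0.0309 grip20.0
0.0020 t6.4 [0.5153 0.1018 0.142 ] F [ 1.5  4.  -2.6] gap0.0311 grip20.0
0.0026 t6.8 [0.5153 0.1018 0.1426] F [ 1.8  4.5 -2.6] gap0.0312 grip20.0
0.0032 t7.1 [0.5154 0.1018 0.1432] F [ 2.8  5.2 -2.3] gap0.0308 grip20.0
0.0038 t7.5 [0.5154 0.1018 0.1438] F [ 2.1  4.9 -2.8] gap0.0309 grip20.0
0.0044 t7.8 [0.5154 0.1018 0.1444] F [ 2.9  5.5 -2.8] gap0.0309 grip20.0
0.0050 t8.2 [0.5154 0.1018 0.1449] F [ 3.   5.5 -3.5] gap0.0306 grip20.0
0.0060 t8.5 [0.5153 0.1018 0.1451] F [  7.7   5.6 -12.1] gap0.0309 grip20.0
CAUGHT?
```

The knob rose about 5 mm and then stopped hard at 12 N, so the cover is caught. I'll lower it, let go and press the pedal.

Run:
```python
from h import *
c=K-.017*Z
robot.movel(c,v=.02); st("lowered"); robot.ungrasp(); robot.movel(c+.08*Z,v=.1)
p=PAD-.006*xh
robot.movel(p+.14*Z,v=.15); robot.grab(squeeze=20); robot.movel(p+.012*Z,v=.12); s0=st("above pad")
for d in np.arange(.002,-.0261,-.002):
    robot.movel(p+d*Z,v=.03); robot.wait(.05); s=st("%.4f"%d); f=s["force"][2]-s0["force"][2]
    if abs(f)>16: print("STOP"); break
robot.wait(.2); st("held")
robot.movel(p+.012*Z,v=.05); st("up")
robot.movel(p+.14*Z,v=.15); st()
f=eyes.grab_frame("side"); P=cloud(f); z=P[...,2]
m=(abs(z-.07)<.02)&(f["img"].max(-1)<80)&(np.hypot(P[...,0]-PAD[0],P[...,1]-PAD[1])<.03); print("pedal z",m.sum(),np.median(z[m]),np.percentile(z[m],[5,95]))
```

```text
lowered t8.9 [0.5152 0.1018 0.14  ] F [ 1.8  5.7 -1.1] gap0.0311 grip20.0
above pad t14.4 [0.4183 0.1104 0.0935] F [ 0.2 -0.1 -0.2] gap0.0004 grip0.0
0.0020 t14.9 [0.4181 0.1104 0.083 ] F [ 0.5 -1.1  0.6] gap0.0005 grip0.0
0.0000 t15.2 [0.418  0.1103 0.081 ] F [ 0.3 -0.3  1.6] gap0.0004 grip0.0
-0.0020 t15.5 [0.4183 0.1104 0.0792] F [-0.4  0.8  3.4] gap0.0005 grip1.2
-0.0040 t15.8 [0.4181 0.1104 0.0771] F [0.4 1.2 2.5] gap0.0007 grip1.6
-0.0060 t16.1 [0.4181 0.1104 0.075 ] F [ 1.3 -0.   4.2] gap0.0007 grip1.9
-0.0080 t16.4 [0.4181 0.1104 0.0731] F [ 1.3 -0.4  4.4] gap0.0007 grip2.2
-0.0100 t16.7 [0.4182 0.1104 0.0711] F [0.5 1.3 5.2] gap0.0003 grip2.4
-0.0120 t17.0 [0.4183 0.1104 0.0692] F [2.  0.2 5.7] gap0.0004 grip2.7
-0.0140 t17.3 [0.4184 0.1103 0.0673] F [2.6 0.4 5.4] gap0.0008 grip2.9
-0.0160 t17.6 [0.4186 0.1104 0.0654] F [2.4 0.1 7.3] gap0.0006 grip3.2
-0.0180 t17.9 [0.4187 0.1103 0.0635] F [2.1 0.  8.5] gap0.0005 grip3.4
-0.0200 t18.2 [0.4188 0.1104 0.0616] F [ 2.  -1.   8.3] gap0.0003 grip3.6
-0.0220 t18.5 [0.4192 0.1104 0.0604] F [-0.9 -1.5 21.4] gap0.0001 grip10.1
STOP
held t18.7 [0.4192 0.1104 0.0604] F [-0.8 -1.4 20.7] gap0.0004 grip10.1
up t19.6 [0.4178 0.1103 0.0927] F [ 0.5 -0.2  0.5] gap0.0007 grip0.0
 t20.6 [0.4177 0.1102 0.2201] F [ 0.3 -0.3 -0.1] gap0.0006 grip0.0
pedal z 535 0.0812246421459265 [0.0787766  0.08352995]
```

The pedal reached its stop (21 N, 21 mm of travel) and is up again. Now I grip the knob again and lift along the arc.

Run:
```python
from h import *
c=K-.017*Z+.0008*yh; o=c-K
robot.ungrasp(); robot.movel(c+.08*Z,v=.15); robot.movel(c,v=.08); robot.grab(squeeze=25); s0=st("grab")
for a in list(np.arange(.01,.05,.01))+list(np.arange(.08,1.06,.06)):
    robot.movel(arc(a)+o,v=.03 if a<.05 else .06); s=st("%.2f"%a); f=s["force"]-s0["force"]
    if np.linalg.norm(f)>15 or s["finger_gap"]<.026: print("HALT"); break
robot.wait(.3); st("end")
f=eyes.grab_frame("side"); import cv2; cv2.imwrite("pics/s2.png",f["img"][:,:,::-1])
```

```text
grab t25.0 [0.5152 0.102  0.14  ] F [-1.  -4.6  0.7] gap0.0308 grip25.0
0.01 t25.3 [0.5153 0.102  0.142 ] F [ 0.2 -5.4 -2. ] gap0.0307 grip25.0
0.02 t25.5 [0.5154 0.102  0.144 ] F [ 1.2 -4.4 -2.5] gap0.0306 grip25.0
0.03 t25.8 [0.5155 0.102  0.1461] F [ 0.8 -5.6 -2.3] gap0.0308 grip25.0
0.04 t26.0 [0.5156 0.102  0.1481] F [ 1.4 -4.6 -3.3] gap0.0308 grip25.0
0.08 t26.3 [0.5164 0.1019 0.1564] F [ 1.1 -5.5 -2.3] gap0.0308 grip25.0
0.14 t26.7 [0.5182 0.1017 0.1689] F [-0.3 -5.5 -3.1] gap0.0308 grip25.0
0.20 t27.0 [0.5207 0.1015 0.1813] F [-0.9 -6.  -2.9] gap0.0305 grip25.0
0.26 t27.4 [0.5239 0.1012 0.1932] F [-0.9 -6.2 -3.8] gap0.0306 grip25.0
0.32 t27.7 [0.5279 0.1008 0.2049] F [-0.6 -6.5 -2.5] gap0.0305 grip25.0
0.38 t28.1 [0.5325 0.1004 0.2163] F [-0.8 -5.4 -2.3] gap0.0306 grip25.0
0.44 t28.4 [0.5377 0.0999 0.2274] F [-0.6 -5.4 -2.7] gap0.0306 grip25.0
0.50 t28.8 [0.5436 0.0994 0.2381] F [-0.6 -5.2 -3.2] gap0.0310 grip25.0
0.56 t29.2 [0.5502 0.0988 0.2485] F [-0.5 -5.9 -2.9] gap0.0311 grip25.0
0.62 t29.5 [0.5573 0.0981 0.2585] F [-1.8 -5.2 -2.4] gap0.0308 grip25.0
0.68 t29.9 [0.5651 0.0974 0.268 ] F [-1.3 -5.7 -2.8] gap0.0308 grip25.0
0.74 t30.2 [0.5733 0.0966 0.277 ] F [-1.5 -5.  -2.6] gap0.0305 grip25.0
0.80 t30.6 [0.5821 0.0959 0.2856] F [-1.7 -5.1 -1.6] gap0.0306 grip25.0
0.86 t31.0 [0.5915 0.095  0.2936] F [-2.  -5.8 -2.2] gap0.0310 grip25.0
0.92 t31.3 [0.6012 0.0941 0.301 ] F [-1.7 -5.  -1.6] gap0.0307 grip25.0
0.98 t31.7 [0.6114 0.0931 0.3078] F [-2.1 -6.1 -1.5] gap0.0307 grip25.0
1.04 t32.0 [0.622  0.0922 0.314 ] F [-2.5 -5.7 -1.6] gap0.0306 grip25.0
end t32.3 [0.6218 0.0922 0.3139] F [-2.1 -5.9 -1.5] gap0.0307 grip25.0
```

View pics/s2.png

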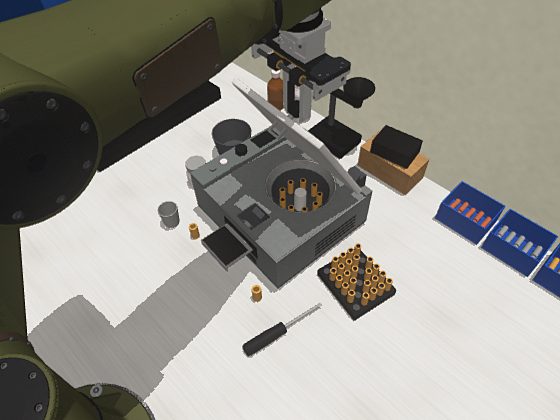

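The cover stands open at about 60°, from (235,82) down to its hinge at (365,185), with the knob held by the fingers near (290,100). The pedal at (226,247) is up and the bystanders have not moved, so I'm handing it in.

```bash
python3 -c "
from bench import order
print(order.finish_job())"
```

```text
the job is handed in; nothing more can be done
None
```

The cover was caught by the latch, so I pressed the pedal to its stop and let it come up, then lifted the cover to about 60° (1.04 rad). The job is handed in with the gripper holding the knob at 25 N, and the result has not been reported back.

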